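Gauge a batten against a flip stop and clamp it

ROBOT

A 6-joint arm with a two-finger parallel gripper is mounted at the origin on a cart in front of the work surface, level with it; the furniture and walls round the work are solid. World frame = base frame: x ahead of the robot, y to its left, z up, the work surface at z = 0. Lengths are in m, angles in degrees, forces in N, time in s.
With the tool pointing down it reaches from about 0.4 to 0.825 m from the base axis. Payload 7 kg.
Tool frame: the origin (TCP) lies midway between the tips of the shut fingers; the grasp point (between the pads) lies ctrl.tcp_to_grasp behind it (ctrl.tcp_to_grasp is the distance from the TCP to the grasp point, in m); z points along the fingers, y is the line along which they close (so a half turn about z gives the same grasp; the last joint's range is limited). The gripper opens to 88 mm and grips with 3 to 60 N. Pads are 19 mm wide; open, the fingers measure 130 mm over their backs; the gripper's body (78 mm by 193 mm) begins 47 mm behind the grasp point.
Start: joints at [82.111, 20.546, 0.682, 0, -70.136, -16.507], TCP at [0.279, 0.615, 0.227] pointing down, gripper open.
Joint ranges: [-176.03, 176.03], [-82.01, 121.73], [-58.28, 71.71], [-173.87, 95.51], [-174.79, -0.11], [-173.66, 173.66]. Speed limits (degrees/s): [136.94, 136.94, 172.46, 180, 180, 180].

INTERFACE

Orientations are given as [roll, pitch, yaw] about the fixed x, y, z axes, in that order (R = Rz(yaw) Ry(pitch) Rx(roll)).
In Python, from plant import ctrl, imaging, close_job gives the robot as it stands.
- The arm moves only by the shell command python3 -m crank 'ROWS'. ROWS is JSON, a list of rows, each a list of 3 entries, a list of its own where there are three numbers: the shift along the world's x, y, z in m, then the turn, a rotation vector about the world's x, y, z in degrees, then the opening, from -1 (shut) to 1 (fully open), so that 0 is half open. A call has 1 to 12 rows; each row shifts and turns the commanded pose from where the row before left it; what a row does not reach is not made up. A row lasts 1/10 s, in which the tool goes at most 50 mm and 8.59 degrees, less where a joint would pass 70% of its speed; a pose out of reach is approached as far as the arm can. A call is refused whole if a number of a shift passes 0.05 or a number of a turn 8.59, either way. A call with a gripper value outside its range is refused whole. The fingers move at their own pace and stop on an object; the grip force is fixed at half the most. Time passes only in rows, so rows that do not move let the fingers close. It gives the time, the measured TCP pose, the force, the opening and the grip force at its end, in the units of the state.
- ctrl.get_obs(): the state, without advancing time (a new reading comes with each control period).
- imaging.snapshot(name): name is "side" or "top" or "wrist"; returns (picture, depth): 420x560x3 uint8, blue, green, red; 420x560 float32, m along the optical axis (not along the pixel's ray), 0 where there is no reading.
- imaging.camera_model(name): a dict with "mtx" (3x3 intrinsics, pixels), "D" ([k1, k2, p1, p2, k3] as OpenCV has them; the pictures are not rectified), "R" (3x3) and "t" (3): a world point X has camera coordinates R X + t. Camera axes: x right, y down, z forward; pixel columns grow to the right and rows downward; lengths in m; the calibration is good to about 2 mm. A picture is of the moment at which its call begins: read the wrist's pose just before it. camera_model takes no time and is no camera call; for the wrist camera it gives the pose at the moment of the call.
- close_job(): hands the job in; it is judged then, once.
The state is a dict: "clock": time; "joint_pos": joint angles; "qvel": joint speeds; "tau": joint torques, N m; "tool_pos": TCP position; "orientation": TCP orientation; "force": force on the tool from outside, world axes, zero at the start; "moment": the same for the moment, N m; "opening": finger opening in m; "gripper_force": force on a finger pad.
Only numpy, scipy, OpenCV 4.12 (cv2) and the standard library are available. Lean on these libraries where they do the work, as an engineer would, in place of code of your own. Each camera call takes 0.05 s, during which the arm holds its last target. There are 200 camera calls.

TASK

Set the wooden batten to length on the fence: flip the stop down, slide the batten along the bed, without lifting it off the bed, until it lies flat against the fence with its end touching the stop, and swing the clamp lever fully shut to hold it there. Then flip the stop right up again, leaving the batten exactly where it was gauged and the other things on the bench undisturbed.

Things in the scene. Friction and masses are not known exactly. Their poses are not given: they have to be found in the camera images.
- jig: Fixed fence jig: plywood bed with an aluminium fence along its far edge. Origin: on the bench under the fence's front face, level with the clamp pivot; x square to the fence, away from the bed; y along the fence; z up. The bed stands on runners: top z = 42 mm, from x = -130 mm to the fence; fence face x = 0, top z = 92 mm, 24 mm thick; both run from y = -160 to +260 mm.
- batten: Loose wooden batten 40 x 150 x 30 mm (x, y, z), about 0.2 kg, lying askew on the bed on the +y side of the clamp, clear of the fence. Origin: centre of its underside; y along its length. Bring it against the fence first, then slide it to -y of the jig: the channel between open clamp and fence is about 54 mm wide.
- gauge_line (a point): Fixed point where the fence's front face meets the plane of the lowered stop's gauging face (the leaf face that looks to +y), 57 mm above the bench; axes parallel to the jig's. The stop's place on the fence varies and this point goes with it. The gauged batten's centre lies 75 mm in +y and 20 mm in -x from it.
- stop_hinge (a point): Axis of the flip stop, 116 mm above the bench and 6 mm in +x of the fence's face, at the middle of the 26 mm wide leaf; axes parallel to the jig's, hinge axis y. The gauging face is 13 mm in +y of it. The saddle and lugs round it (44 mm long in y, reaching 32 mm in +x of the fence's face) end 126 mm above the bench.
- flip_stop (a joint): Angle of the flip stop. 0 = fully down: its L-shaped leaf (arm 36 mm, then 66 mm down) hangs in front of the fence across the bed. 1.1 = right up against its end stop: the leaf swung up to the front, its lower end about 70 mm over the bed, clear of the batten. Starts up (1.0 to 1.1) and stays where it is left (friction 0.06 N m).
- thumb_bar_end (a point): Centre of the 18 mm ball on the end of the stop's thumb bar, a 10 mm thick bar from the hinge to here (85 mm), fixed to the leaf. It leans 0.55 rad to -x when the stop is down, 0.55 rad to +x when up. Pushing it to -x from behind, or +x from in front, near the ball (pushing tip 40 to 55 mm above the hinge, in a slight arc with the bar) flips the stop.
- clamp_pivot (a point): Vertical axis of the cam clamp on the bed, 75 mm in -x of the fence's face at y = 0 of the jig, 60 mm above the bench; axes parallel to the jig's.
- clamp_lever (a joint): Angle of the clamp lever: 0 = open, handle direction 165 degrees counter-clockwise (seen from above) from the jig's +x; grows as it turns clockwise. At 1.31 the handle points along +y and the sprung rubber nose presses the batten on the fence; travel ends at 1.36 (fully shut). Starts 0 to 0.2. Friction 0.1 N m; with the batten in place the last 0.45 rad takes a little more.
- clamp_handle (a point): Point on the axis of the clamp's black handle, 65 mm from the pivot and about 62 mm above the bench. The handle is a 17 mm thick round bar that reaches from 34 to 88 mm from the pivot.
- red_carton: Bystander: carton 52 x 105 x 44 mm standing past the +y end of the jig. Origin: centre of its underside.
- yellow_pads: Bystander: flat yellow pack 50 x 72 x 14 mm in front of the jig. Origin: centre of its underside.
- adj_spanner: Bystander: adjustable spanner 43 x 161 x 10 mm in front of the jig. Origin: centre of its underside.
- bit_box: Bystander: small two-tone box 60 x 67 x 44 mm past the -y end of the jig. Origin: centre of its underside.
- try_square: Bystander: small try square 118 x 75 x 13 mm lying in front of the +y half of the jig. Origin: centre of its underside.
- clear_tube: Bystander: clear plastic tube 23 x 182 x 24 mm lying behind the -y end of the fence. Origin: centre of its underside.

How it is judged:
By the outcome, as a careful person would: the job done as asked, in the order asked, and still so for the second after the job is handed in, with the robot touching nothing.
It also fails if it takes over 67 s, if anything falls off the work surface, if the arm or the gripper's body presses on something with over 40 N, if the wrist force passes 120 N, or if a joint passes its speed limit or range.

## Working session

There is one attempt and no reset: what is moved stays moved. The work goes in short steps, Python scripts to look and compute and a shell command to move; the robot and the scene stay as the last step left them, time stands still between calls to the robot, and variables do not carry over. Pictures are saved under pics/ and viewed, at most 13 in all, crops included, and the job is handed in when it is done.

```bash
ls; mkdir -p pics
cat > h.py <<'E'
import numpy as np, cv2
from plant import ctrl, imaging
def snap(n,f=None):
    m=imaging.camera_model(n); p,d=imaging.snapshot(n)
    if f: cv2.imwrite('pics/'+f,p)
    return p,d,m
def ray(m,px):
    u=cv2.undistortPoints(np.array([[px]],float),np.array(m['mtx']),np.array(m['D']))[0,0]
    R=np.array(m['R']);t=np.array(m['t']).ravel()
    return -R.T@t, R.T@np.array([u[0],u[1],1.0])
def onz(m,px,z):
    c,r=ray(m,px); return c+r*(z-c[2])/r[2]
def proj(m,X):
    R=np.array(m['R']); q,_=cv2.projectPoints(np.array(X,float).reshape(-1,3),cv2.Rodrigues(R)[0],np.array(m['t'],float).ravel(),np.array(m['mtx']),np.array(m['D']));return q.reshape(-1,2)
def pt(m,d,px):
    c,r=ray(m,px); return c+r*float(d[int(px[1]),int(px[0])])
E
python3 - <<'E'
from h import *
np.set_printoptions(precision=3,suppress=True)
print(ctrl.get_obs(),ctrl.tcp_to_grasp)
for n in('top','side'):
    p,d,m=snap(n,n+'0.png'); print(n,-np.array(m['R']).T@np.array(m['t']).ravel(),m['R'])
    np.savez(n+'0.npz',p=p,d=d)
E
```

```text
pics
{'clock': 0.0, 'joint_pos': array([ 82.112,  20.589,   0.633,  -0.023, -70.137, -16.506]), 'qvel': array([ 0.066, -0.036, -0.054, -0.039,  0.024, -0.004]), 'tau': array([ -0.001, -58.272,  29.306,   6.997,   0.007,  -0.   ]), 'tool_pos': array([0.279, 0.614, 0.226]), 'orientation': array([179.905,  -0.006, -24.402]), 'force': array([-0.184, -0.127, -0.206]), 'moment': array([ 0.002, -0.01 , -0.029]), 'gripper_force': 0.0, 'opening': 0.08770151394309826} 0.0188
top [0.386 0.055 0.977] [[ 0.013 -1.     0.021]
 [-0.988 -0.016 -0.154]
 [ 0.154 -0.019 -0.988]]
side [ 0.2   -0.941  0.613] [[ 0.958 -0.286  0.015]
 [-0.109 -0.412 -0.905]
 [ 0.265  0.865 -0.426]]
```

View pics/top0.png

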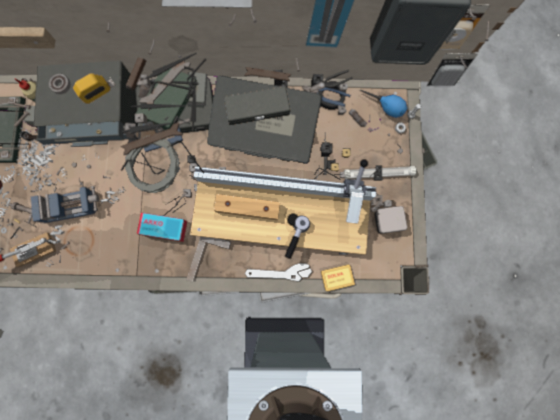

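View pics/side0.png

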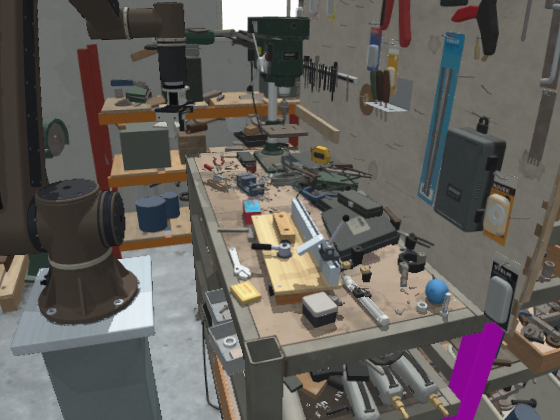

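The top view shows the jig at (190–375, 165–255). The fence runs along its far edge, the batten is at about (248,205), the clamp pivot at (301,224) with its handle towards (290,255), and the raised stop leaf at (355,200) with its ball at (363,163). Next I'll take a closer crop.

Run:
```python
from h import *
p=np.load('top0.npz')['p']
c=cv2.resize(p[145:275,180:390],None,fx=3.8,fy=3.8,interpolation=cv2.INTER_CUBIC)
cv2.imwrite('pics/crop1.png',c)
```

```text
(no output)
```

View pics/crop1.png

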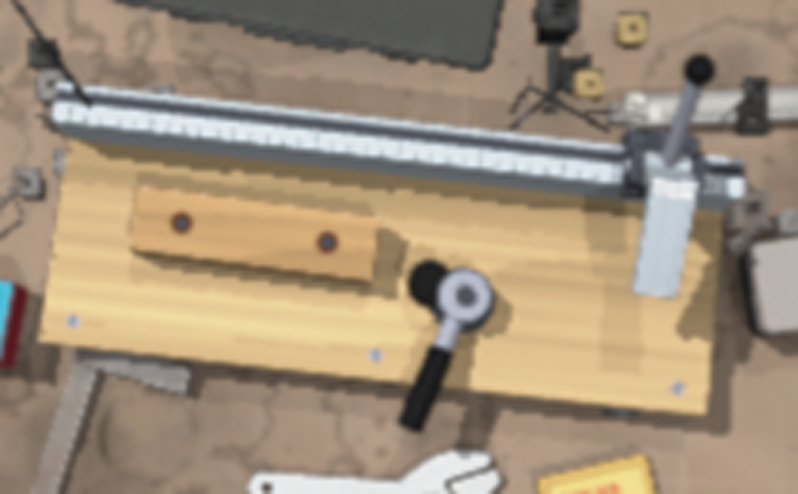

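```bash
cat > jig.py <<'E'
from h import *
m=imaging.camera_model('top')
def C(cx,cy,z): return onz(m,(180+cx/3.8-.37,145+cy/3.8-.37),z)
E
python3 - <<'E'
from jig import *
np.set_printoptions(precision=4,suppress=True)
fl,fr=C(42,341,.042),C(705,413,.042)
bl,br=C(66,137,.042),C(722,210,.042)
pv=C(465,296,.075); fa,fb=C(52,125,.092),C(620,184,.092)
ball=C(699,69,.188); hd=C(440,352,.062),C(412,425,.062)
print('front',fl,fr,np.linalg.norm(fl-fr)); print('pv z.06/.075/.09',C(465,296,.06),pv,C(465,296,.09))
print('fence',fa,fb); print('ball',ball,'leaf end',C(635,292,.112),C(678,297,.112), 'top', C(650,185,.126),C(693,185,.126))
for a,b in((fl,fr),(fa,fb)): v=a-b; print('yaw',np.degrees(np.arctan2(-v[0],v[1])))
print('handle',hd)
bat=[C(x,y,.072) for x,y in((135,187),(376,220),(370,280),(132,248))]; print('bat',np.array(bat))
d=np.load('top0.npz')['d']
for n,(x,y) in dict(pv=(465,296),ball=(699,69),leaf=(660,270),bat=(250,230),bed=(550,340)).items(): print(n,pt(m,d,(180+x/3.8,145+y/3.8)))
yaw=np.radians(np.degrees(np.arctan2(-(fl-fr)[0],(fl-fr)[1])))
ex=np.array([np.cos(yaw),np.sin(yaw)]);ey=np.array([-ex[1],ex[0]])
for n,q in dict(fl=fl,fr=fr,fa=fa,fb=fb,pv=pv,ball=ball).items(): print(n,'jig dir coords',q[:2]@ex,q[:2]@ey)
for i,q in enumerate(bat): print(i,q[:2]@ex,q[:2]@ey)
for q in (C(635,292,.112),C(678,297,.112)):print('leaf',q[:2]@ex,q[:2]@ey)
E
```

```text
front [0.4656 0.2517 0.042 ] [ 0.4268 -0.1624  0.042 ] 0.41590297915436075
pv z.06/.075/.09 [ 0.4959 -0.0106  0.06  ] [ 0.4941 -0.0095  0.075 ] [ 0.4923 -0.0084  0.09  ]
fence [0.5919 0.2415 0.092 ] [ 0.5615 -0.1016  0.092 ]
ball [ 0.6071 -0.1287  0.188 ] leaf end [ 0.4935 -0.1061  0.112 ] [ 0.4909 -0.1314  0.112 ] top [ 0.5544 -0.1131  0.126 ] [ 0.5549 -0.1382  0.126 ]
yaw -5.357397015086215
yaw -5.061636115568933
handle (array([0.461 , 0.0047, 0.062 ]), array([0.4164, 0.0213, 0.062 ]))
bat [[0.5585 0.193  0.072 ]
 [0.5404 0.0451 0.072 ]
 [0.5033 0.0482 0.072 ]
 [0.5206 0.1933 0.072 ]]
pv [ 0.4933 -0.0104  0.0745]
ball [ 0.6035 -0.1271  0.1981]
leaf [ 0.5047 -0.1201  0.1202]
bat [0.5317 0.1208 0.0745]
bed [ 0.4701 -0.0659  0.0439]
fl jig dir coords 0.44008875497009414 0.29410368368180795
fr jig dir coords 0.44008875497009414 -0.12179929547255285
fa jig dir coords 0.5667235497719193 0.2957253920572265
fb jig dir coords 0.5685015385294598 -0.04870941039359761
pv jig dir coords 0.49281259275359396 0.03669919102643322
ball jig dir coords 0.6165025221734572 -0.07146054494935954
0 0.5379928310691191 0.2442868412720346
1 0.5338211043634713 0.09531689536575928
2 0.49664110963053854 0.09496580870949732
3 0.5003192042301172 0.24110307510119877
leaf 0.5012496239881672 -0.059585219190108084
leaf 0.5010570498826323 -0.08494385716852962
```

```bash
cat >> jig.py <<'E'
yaw=np.radians(-5.2); ex=np.array([np.cos(yaw),np.sin(yaw)]); ey=np.array([-ex[1],ex[0]])
def W(a,b): return a*ex+b*ey
def J(q): q=np.asarray(q)[...,:2]; return np.stack([q@ex,q@ey],-1)
def goto(a,b,z):
    o=ctrl.get_obs(); t=np.append(W(a,b),z); print('now',o['tool_pos'].round(4),J(o['tool_pos']).round(4),'rpy',np.round(o['orientation'],2),'t',o['clock']); print('shift',(t-o['tool_pos']).round(4))
E
python3 - <<'E'
from jig import *
d=np.load('top0.npz')['d']; v,u=np.mgrid[0:420,0:560]
K=m['mtx'];un=cv2.undistortPoints(np.stack([u,v],-1).reshape(-1,1,2).astype(float),np.array(K),np.array(m['D']))[:,0]
P=np.c_[un,np.ones(len(un))]*d.reshape(-1,1); P=(P-np.array(m['t']).ravel())@np.array(m['R']); P=P[d.ravel()>0]
j=J(P)
s=(abs(j[:,0]-.66)<.06)&(abs(j[:,1]+.07)<.12); print('behind stop max z',P[s,2].max(), P[s][P[s,2].argmax()])
for x in np.arange(.4,.8,.05): print(round(x,2),[round(float(P[(abs(P[:,0]-x)<.025)&(abs(P[:,1]-y)<.05)][:,2].max()),2) for y in np.arange(.6,-.31,-.1)])
goto(.665,-.0715,.30)
for x in(.66,.67): print(W(x,-.0715))
E
```

```text
behind stop max z 0.20045061145879617 [ 0.60532201 -0.12670912  0.20045061]
0.4 [0.05, 0.01, 0.01, 0.01, 0.01, 0.01, 0.07, 0.03, 0.0, 0.01]
0.45 [0.05, 0.01, 0.05, 0.05, 0.05, 0.05, 0.07, 0.05, 0.05, 0.01]
0.5 [0.05, 0.05, 0.05, 0.05, 0.08, 0.08, 0.08, 0.14, 0.05, 0.05]
0.55 [0.05, 0.05, 0.13, 0.15, 0.08, 0.08, 0.1, 0.15, 0.1, 0.05]
0.6 [0.02, 0.04, 0.14, 0.15, 0.12, 0.1, 0.1, 0.2, 0.09, 0.01]
0.65 [0.13, 0.13, 0.15, 0.15, 0.13, 0.05, 0.05, 0.07, 0.04, 0.03]
0.7 [0.13, 0.13, 0.15, 0.15, 0.13, 0.13, 0.07, 0.07, 0.01, 0.01]
0.75 [0.13, 0.19, 0.18, 0.15, 0.14, 0.14, 0.14, 0.07, 0.03, 0.03]
now [0.2787 0.6143 0.2257] [0.2218 0.6371] rpy [ 1.7992e+02 -1.0000e-02 -2.4400e+01] t 0.1
shift [ 0.3771 -0.7458  0.0743]
[ 0.65080347 -0.13102324]
[ 0.66076232 -0.13192956]
```

```bash
python3 -m crank '[[[0,0,0.04],[0,0,6.4],-1],[[0.015,-0.03,0.035],[0,0,6.4],-1],[[0.022,-0.042,0],[0,0,6.4],-1],[[0.022,-0.042,0],[0,0,0],-1],[[0.022,-0.042,0],[0,0,0],-1],[[0.022,-0.042,0],[0,0,0],-1],[[0.022,-0.042,0],[0,0,0],-1],[[0.022,-0.042,0],[0,0,0],-1],[[0.022,-0.042,0],[0,0,0],-1],[[0.022,-0.042,0],[0,0,0],-1],[[0.022,-0.042,0],[0,0,0],-1],[[0.022,-0.042,0],[0,0,0],-1]]'
python3 -m crank '[[[0.022,-0.042,0],[0,0,0],-1],[[0.022,-0.042,0],[0,0,0],-1],[[0.022,-0.042,0],[0,0,0],-1],[[0.022,-0.042,0],[0,0,0],-1],[[0.022,-0.042,0],[0,0,0],-1],[[0.022,-0.042,0],[0,0,0],-1],[[0.01,-0.043,0],[0,0,0],-1],[[0,0,0],[0,0,0],-1],[[0,0,0],[0,0,0],-1]]'
python3 - <<'E'
from jig import *
goto(.665,-.0715,.166)
p,d,mm=snap('wrist','w1.png')
E
```

```text
clock: 1.3
tool_pos: [0.5141, 0.1628, 0.3015]
orientation: [-180.0, 0.0, -5.2]
force: [0.7, 0.2, -0.2]
opening: 0.0016
gripper_force: 0.0
clock: 2.2
tool_pos: [0.6555, -0.1315, 0.3004]
orientation: [180.0, 0.1, -5.3]
force: [0.5, 0.4, 0.1]
opening: 0.0003
gripper_force: 0.0
now [ 0.6555 -0.1315  0.3004] [ 0.6648 -0.0716] rpy [ 1.80e+02  1.10e-01 -5.34e+00] t 2.2
shift [ 2.000e-04  1.000e-04 -1.344e-01]
```

View pics/w1.png

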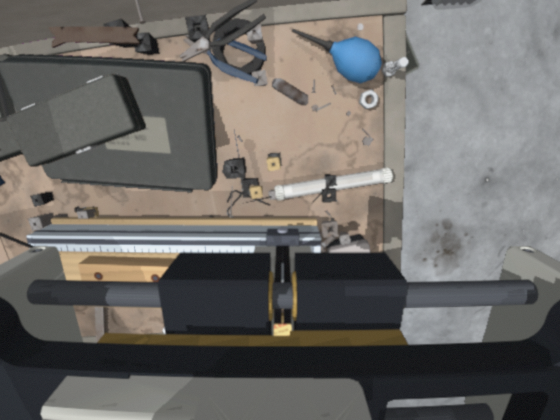

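The wrist view shows the shut fingers directly behind the stop, with the fence at about row 240 and the clear tube behind it. I'll go down behind the ball and sweep it to -x.

```bash
python3 -m crank '[[[0,0,-0.045],[0,0,0],-1],[[0,0,-0.045],[0,0,0],-1],[[0,0,-0.044],[0,0,0],-1],[[-0.015,0.0014,0],[0,0,0],-1],[[-0.012,0.0011,0],[0,0,0],-1],[[-0.012,0.0011,0],[0,0,0],-1],[[-0.012,0.0011,0.002],[0,0,0],-1],[[-0.012,0.0011,0.001],[0,0,0],-1],[[-0.01,0.0009,0],[0,0,0],-1],[[-0.01,0.0009,-0.001],[0,0,0],-1],[[-0.01,0.0009,-0.002],[0,0,0],-1],[[0,0,0],[0,0,0],-1]]'
python3 -m crank '[[[-0.006,0.0005,0],[0,0,0],-1],[[-0.004,0.0004,0],[0,0,0],-1],[[0,0,0],[0,0,0],-1]]'
python3 - <<'E'
from jig import *
goto(.5585,-.0715,.166)
p,d,mm=snap('side','s2.png'); cv2.imwrite('pics/s2c.png',cv2.resize(p[190:310,230:390],None,fx=4,fy=4))
E
```

```text
clock: 3.45
tool_pos: [0.5612, -0.1217, 0.1673]
orientation: [-180.0, 0.1, -5.2]
force: [1.4, -0.2, -0.5]
opening: 0.0005
gripper_force: 0.0
clock: 3.75
tool_pos: [0.5523, -0.1209, 0.1674]
orientation: [180.0, 0.0, -5.2]
force: [0.4, -0.7, -0.2]
opening: 0.0003
gripper_force: 0.0
now [ 0.5523 -0.1209  0.1674] [ 0.561  -0.0703] rpy [ 1.8e+02  3.0e-02 -5.2e+00] t 3.75
shift [-0.0026 -0.0009 -0.0014]
```

View pics/s2c.png

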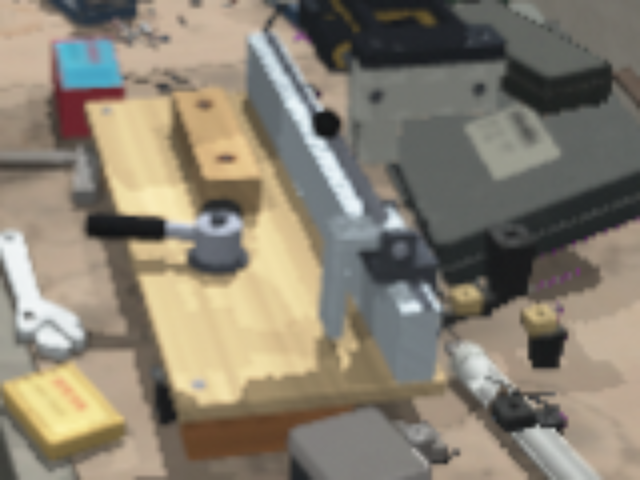

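```bash
python3 - <<'E'
from jig import *
ms=imaging.camera_model('side'); o=ctrl.get_obs()['tool_pos']
f=lambda X:((proj(ms,X)-[230,190])*4).round()
print('tcp',f(o))
for a in(0,.1,.2,.4): # ball for angle
    l=-.55+a; q=np.append(W(.574+.085*np.sin(l),-.0715),.116+.085*np.cos(l)); print(a,f(q))
p=cv2.imread('pics/s2.png'); cv2.imwrite('pics/s2d.png',p[100:330,150:450])
E
python3 -m crank '[[[-0.004,0.0004,0],[0,0,0],-1],[[-0.003,0.0003,0],[0,0,0],-1],[[0,0,0],[0,0,0],-1]]'
python3 -m crank '[[[-0.003,0.0003,0],[0,0,0],-1],[[0,0,0],[0,0,0],-1]]'
```

```text
tcp [[371. 150.]]
0 [[320. 122.]]
0.1 [[333. 115.]]
0.2 [[347. 109.]]
0.4 [[374. 100.]]
clock: 4.1
tool_pos: [0.5481, -0.1202, 0.1686]
orientation: [-180.0, -0.3, -5.2]
force: [6.3, -0.6, 0.6]
opening: 0.0004
gripper_force: 2.6
clock: 4.3
tool_pos: [0.5471, -0.1198, 0.1694]
orientation: [-180.0, -0.5, -5.1]
force: [10.9, -1.7, -0.7]
opening: 0.0005
gripper_force: 4.5
```

View pics/s2d.png

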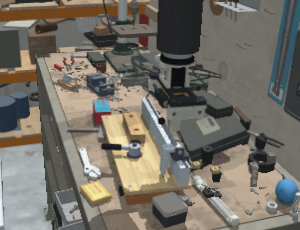

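```bash
python3 -m crank '[[[0.01,-0.001,0],[0,0,0],-1],[[0,0,0.045],[0,0,0],-1],[[0,0,0.045],[0,0,0],-1],[[-0.0123,0.041,0],[0,0,0],-1],[[-0.0123,0.041,0],[0,0,0],-1],[[-0.0123,0.041,0],[0,0,0],-1],[[-0.0123,0.041,0],[0,0,0],-1],[[-0.0123,0.041,0],[0,0,0],-1],[[-0.0123,0.041,0],[0,0,0],-1],[[0,0,-0.04],[0,0,0],-1],[[0,0,-0.04],[0,0,0],-1],[[0,0,0],[0,0,0],-1]]'
python3 - <<'E'
from jig import *
goto(.470,.169,.052)
E
```

```text
clock: 5.5
tool_pos: [0.4753, 0.1237, 0.1728]
orientation: [179.7, 0.5, -5.2]
force: [-0.2, -0.5, -0.5]
opening: 0.0007
gripper_force: 0.0
now [0.4753 0.1237 0.1728] [0.4622 0.1662] rpy [179.67   0.5   -5.2 ] t 5.5
shift [ 0.008   0.002  -0.1208]
```

```bash
python3 -m crank '[[[0.004,0.001,-0.04],[0,0,0],-1],[[0,0,-0.04],[0,0,0],-1],[[0,0,-0.04],[0,0,0],-1],[[0,0,0],[0,0,0],-1]]'
python3 -m crank '[[[0.012,-0.0011,0],[0,0,0],-1],[[0.008,-0.0007,0],[0,0,0],-1],[[0.006,-0.0005,0],[0,0,0],-1],[[0.006,-0.0005,0],[0,0,0],-1],[[0.006,-0.0005,0],[0,0,0],-1],[[0.006,-0.0005,0],[0,0,0],-1],[[0.004,-0.0004,0],[0,0,0],-1],[[0,0,0],[0,0,0],-1]]'
python3 - <<'E'
from jig import *
goto(.5185,.169,.052)
E
```

```text
clock: 5.9
tool_pos: [0.4808, 0.1242, 0.0546]
orientation: [179.7, 0.4, -5.3]
force: [-0.9, -1.0, 0.3]
opening: 0.0004
gripper_force: 0.0
clock: 6.7
tool_pos: [0.5317, 0.122, 0.0575]
orientation: [-180.0, -0.0, -5.2]
force: [-0.7, 0.4, -0.2]
opening: 0.0004
gripper_force: 0.0
now [0.5317 0.122  0.0575] [0.5185 0.1697] rpy [-1.7999e+02 -3.0000e-02 -5.2000e+00] t 6.7
shift [-0.0001 -0.0007 -0.0055]
```

```bash
python3 -m crank '[[[0.002,-0.0002,0],[0,0,0],-1],[[0.002,-0.0002,0],[0,0,0],-1],[[0,0,0],[0,0,0],-1]]'
python3 -m crank '[[[0.002,-0.0002,0],[0,0,0],-1],[[0.001,0,0],[0,0,0],-1],[[0,0,0],[0,0,0],-1]]'
```

```text
clock: 7.0
tool_pos: [0.5325, 0.1213, 0.057]
orientation: [179.9, 0.2, -5.2]
force: [-10.7, 5.0, 6.5]
opening: 0.0001
gripper_force: 5.7
clock: 7.3
tool_pos: [0.5325, 0.1211, 0.0569]
orientation: [179.9, 0.5, -5.3]
force: [-24.8, 10.9, 17.6]
opening: 0.0005
gripper_force: 12.7
```

```bash
python3 -m crank '[[[-0.012,0.001,0],[0,0,0],-1],[[0,0,0.045],[0,0,0],-1],[[0,0,0.045],[0,0,0],-1],[[0,0,0.045],[0,0,0],-1]]'
python3 - <<'E'
from jig import *
goto(.549,.285,.2)
d=np.load('top0.npz')['d']; v,u=np.mgrid[0:420,0:560]
un=cv2.undistortPoints(np.stack([u,v],-1).reshape(-1,1,2).astype(float),np.array(m['mtx']),np.array(m['D']))[:,0]
P=np.c_[un,np.ones(len(un))]*d.reshape(-1,1); P=(P-np.array(m['t']).ravel())@np.array(m['R']); P=P[d.ravel()>0]
j=J(P)
for b in np.arange(.2,.5,.02): print(round(b,2),[(lambda s:round(float(P[s,2].max()),3) if s.any() else None)((abs(j[:,0]-a)<.01)&(abs(j[:,1]-b)<.01)) for a in np.arange(.44,.68,.02)])
p,d,mm=snap('top')
b=p[145:275,180:390]; cv2.imwrite('pics/t3c.png',cv2.resize(p[135:265,140:370],None,fx=3.4,fy=3.4,interpolation=cv2.INTER_CUBIC))
E
```

```text
clock: 7.7
tool_pos: [0.5258, 0.1222, 0.1942]
orientation: [180.0, -0.0, -5.2]
force: [1.2, 1.2, -0.4]
opening: 0.0003
gripper_force: 0.0
now [0.5258 0.1222 0.1942] [0.5125 0.1694] rpy [ 1.7998e+02 -2.0000e-02 -5.1700e+00] t 7.7
shift [0.0468 0.1118 0.0058]
0.2 [0.044, 0.046, 0.046, 0.075, 0.075, 0.074, 0.094, 0.096, 0.094, 0.006, 0.003, 0.048, 0.053]
0.22 [0.046, 0.046, 0.045, 0.076, 0.075, 0.074, 0.093, 0.096, 0.095, 0.003, 0.004, 0.047, 0.05]
0.24 [0.045, 0.048, 0.045, 0.076, 0.075, 0.075, 0.084, 0.095, 0.094, 0.041, 0.002, 0.048, 0.051]
0.26 [0.045, 0.046, 0.045, 0.045, 0.046, 0.047, 0.073, 0.106, 0.094, 0.004, 0.004, 0.047, 0.05]
0.28 [0.045, 0.046, 0.047, 0.048, 0.045, 0.047, 0.074, 0.113, 0.123, 0.004, 0.003, 0.044, 0.049]
0.3 [0.044, 0.045, 0.044, 0.044, 0.046, 0.045, 0.044, 0.097, 0.129, 0.136, 0.003, 0.005, 0.107]
0.32 [0.047, 0.048, 0.047, 0.004, 0.033, 0.038, 0.151, 0.151, 0.149, 0.144, 0.15, 0.152, 0.127]
0.34 [0.048, 0.048, 0.047, 0.035, 0.119, 0.149, 0.148, 0.15, 0.152, 0.151, 0.152, 0.154, 0.15]
0.36 [0.049, 0.05, 0.048, 0.039, 0.141, 0.143, 0.148, 0.137, 0.002, 0.15, 0.153, 0.152, 0.145]
0.38 [0.047, 0.047, 0.046, 0.003, 0.137, 0.137, 0.146, 0.142, 0.004, 0.152, 0.153, 0.147, 0.13]
0.4 [0.048, 0.049, 0.048, 0.003, 0.131, 0.131, 0.0, 0.139, 0.138, 0.152, 0.152, 0.147, 0.139]
0.42 [0.047, 0.047, 0.047, 0.004, 0.129, 0.128, 0.13, 0.134, 0.152, 0.152, 0.149, 0.149, 0.154]
0.44 [0.003, 0.004, 0.003, 0.004, 0.004, 0.125, 0.141, 0.139, 0.152, 0.153, 0.148, 0.145, None]
0.46 [0.004, 0.003, 0.003, 0.003, 0.002, 0.006, 0.0, 0.003, 0.148, 0.003, 0.144, 0.083, None]
0.48 [0.003, 0.004, 0.004, 0.002, 0.009, 0.015, 0.004, 0.005, 0.002, None, 0.124, 0.122, 0.129]
```

View pics/t3c.png

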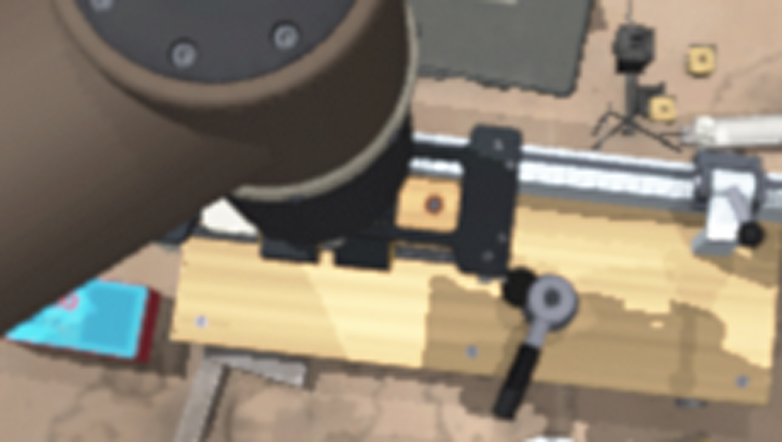

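The batten now lies along the fence, and the stop leaf is down at about (715,235). A cable coil past the +y end stands 0.15 m high. I'll turn the tool 90° and tilt it 15° to stay clear of it.

```bash
python3 -m crank '[[[0,0,0.02],[0,0,-8.2],-1],[[0,0,0.02],[0,0,-8.2],-1],[[0,0,0],[0,0,-8.2],-1],[[0,0,0],[0,0,-8.2],-1],[[0,0,0],[0,0,-8.2],-1],[[0,0,0],[0,0,-8.2],-1],[[0,0,0],[0,0,-8.2],-1],[[0,0,0],[0,0,-8.2],-1],[[0,0,0],[0,0,-8.2],-1],[[0,0,0],[0,0,-8.2],-1],[[0,0,0],[0,0,-8.0],-1],[[0,0,0],[0,0,0],-1]]'
python3 -m crank '[[[0.01,0.02,0],[7.47,-0.68,0],-1],[[0.01,0.02,0],[7.47,-0.68,0],-1],[[0,0.02,0],[0,0,0],-1],[[0,0,0],[0,0,0],-1],[[0,0,0],[0,0,0],-1]]'
python3 - <<'E'
from jig import *
o=ctrl.get_obs();print(o['joint_pos'])
goto(.540,.268,.16)
p,d,mm=snap('top','t4.png'); b=p[150:240,140:300]
# wood batten edges near +y end: none if arm occludes
E
```

```text
clock: 8.95
tool_pos: [0.526, 0.1223, 0.2325]
orientation: [-180.0, 0.0, -95.3]
force: [0.2, 0.3, -0.5]
opening: 0.0003
gripper_force: 0.0
clock: 9.45
tool_pos: [0.5459, 0.1821, 0.2324]
orientation: [-180.0, 15.0, -95.0]
force: [-0.8, 0.2, -0.6]
opening: 0.0005
gripper_force: 0.0
[ 29.00847386   8.44711316 -10.79733143 -13.87809427 -62.91475955
 -28.51681509]
now [0.5459 0.1821 0.2324] [0.5271 0.2308] rpy [-179.96   14.96  -95.  ] t 9.45
shift [ 0.0162  0.0359 -0.0724]
```

```bash
python3 -m crank '[[[0.016,0.036,0],[0,0,0],-1],[[0,0,-0.045],[0,0,0],-1],[[0,0,-0.045],[0,0,0],-1],[[0,0,-0.04],[0,0,0],-1],[[0,0,-0.023],[0,0,0],-1],[[0,0,-0.023],[0,0,0],-1],[[0,0,0],[0,0,0],-1]]'
python3 - <<'E'
from jig import *
goto(.540,.1053,.056)
p,d,mm=snap('side','s5.png'); cv2.imwrite('pics/s5c.png',cv2.resize(p[160:300,220:380],None,fx=4,fy=4))
E
```

```text
clock: 10.2
tool_pos: [0.5597, 0.2173, 0.0531]
orientation: [179.7, 14.8, -95.2]
force: [-0.1, -0.5, -0.5]
opening: 0.0003
gripper_force: 0.0
now [0.5597 0.2173 0.0531] [0.5377 0.2671] rpy [179.71  14.8  -95.19] t 10.2
shift [-0.0124 -0.1614  0.0029]
```

View pics/s5c.png

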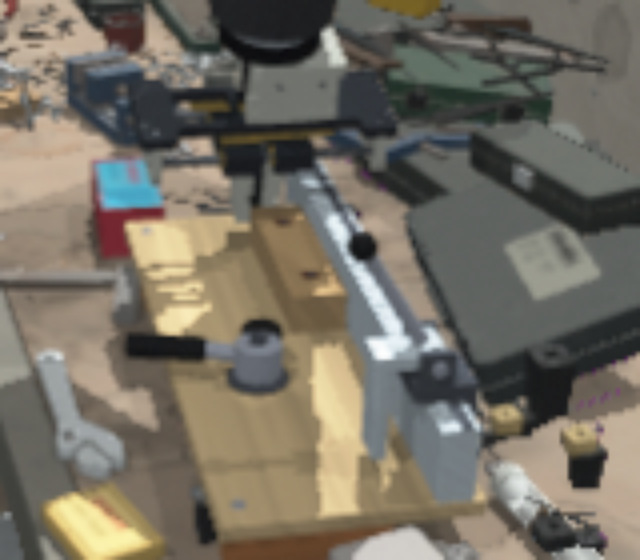

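The tool stands over the +y end of the batten, clear of the coil, and the batten is against the fence. I'll slide it along.

```bash
python3 -m crank '[[[-0.0009,-0.01,0],[0,0,0],-1],[[-0.0011,-0.012,0],[0,0,0],-1],[[-0.0011,-0.012,0],[0,0,0],-1],[[-0.0011,-0.012,0],[0,0,0],-1],[[-0.0011,-0.012,0],[0,0,0],-1],[[-0.0011,-0.012,0],[0,0,0],-1],[[-0.0011,-0.012,0],[0,0,0],-1],[[-0.0011,-0.012,0],[0,0,0],-1],[[-0.0011,-0.012,0],[0,0,0],-1],[[-0.0011,-0.012,0],[0,0,0],-1],[[-0.0011,-0.012,0],[0,0,0],-1],[[-0.0008,-0.008,0],[0,0,0],-1]]'
python3 -m crank '[[[-0.0005,-0.006,0],[0,0,0],-1],[[-0.0005,-0.005,0],[0,0,0],-1],[[-0.0004,-0.004,0],[0,0,0],-1],[[-0.0003,-0.003,0],[0,0,0],-1],[[0,0,0],[0,0,0],-1]]'
python3 - <<'E'
from jig import *
goto(.540,.1053,.056)
E
```

```text
clock: 11.45
tool_pos: [0.5496, 0.0794, 0.0573]
orientation: [-179.9, 15.0, -95.2]
force: [0.1, 3.7, 3.8]
opening: 0.0003
gripper_force: 2.0
clock: 11.95
tool_pos: [0.5478, 0.0618, 0.0566]
orientation: [-180.0, 15.0, -95.2]
force: [1.6, 1.8, 1.1]
opening: 0.0009
gripper_force: 1.1
now [0.5478 0.0618 0.0566] [0.5399 0.1112] rpy [-179.98   14.99  -95.21] t 11.95
shift [-0.0004 -0.0058 -0.0006]
```

```bash
python3 -m crank '[[[-0.0002,-0.002,0],[0,0,0],-1],[[-0.0002,-0.002,0],[0,0,0],-1],[[0,0,0],[0,0,0],-1]]'
python3 -m crank '[[[-0.0002,-0.002,0],[0,0,0],-1],[[0,0,0],[0,0,0],-1],[[0,0,0],[0,0,0],-1]]'
python3 - <<'E'
from jig import *
goto(.540,.1053,.056)
E
```

```text
clock: 12.25
tool_pos: [0.5471, 0.0581, 0.0565]
orientation: [180.0, 15.0, -95.2]
force: [1.1, 1.5, 3.3]
opening: 0.0005
gripper_force: 1.4
clock: 12.55
tool_pos: [0.5471, 0.0572, 0.0565]
orientation: [-180.0, 15.1, -95.2]
force: [1.3, 8.0, 3.1]
opening: 0.0007
gripper_force: 4.1
now [0.5471 0.0572 0.0565] [0.5397 0.1066] rpy [-180.     15.07  -95.2 ] t 12.55
shift [ 0.0002 -0.0013 -0.0005]
```

```bash
python3 -m crank '[[[-0.0001,-0.001,0],[0,0,0],-1],[[0,0,0],[0,0,0],-1]]'
python3 -m crank '[[[0.0004,0.004,0],[0,0,0],-1],[[0.0018,0.02,0],[0,0,0],-1],[[0,0,0.045],[-7.47,0.68,0],-1],[[0,0,0.045],[-7.47,0.68,0],-1],[[-0.045,0,0.03],[0,0,0],-1],[[-0.045,0,0],[0,0,0],-1],[[0,0,0],[0,0,0],-1]]'
python3 - <<'E'
from jig import *
p,d,mm=snap('top','t6.png'); cv2.imwrite('pics/t6c.png',cv2.resize(p[145:275,180:390],None,fx=3.8,fy=3.8,interpolation=cv2.INTER_CUBIC))
# pusher start: radius .065 at handle angle 165deg, offset -y side
pv=np.array([.4928,.0367])
for ang in (165,150,135,120,105,90,87):
    t=np.radians(ang); h=pv+.065*np.array([np.cos(t),np.sin(t)]); n=np.array([-np.sin(t),np.cos(t)])  # ccw side
    r=8.5+ (21*abs(n[0])+9.5*abs(n[1])); q=h+n*r/1000; print(ang,'jig',q.round(4),'world',W(*q).round(4))
goto(.40,.02,.055)
E
```

```text
clock: 12.75
tool_pos: [0.5471, 0.0571, 0.0566]
orientation: [-180.0, 15.1, -95.2]
force: [1.5, 10.9, 1.3]
opening: 0.0005
gripper_force: 6.1
clock: 13.45
tool_pos: [0.4572, 0.0781, 0.1709]
orientation: [179.8, 0.5, -95.1]
force: [1.1, 0.9, -0.4]
opening: 0.0001
gripper_force: 0.0
165 jig [0.424  0.0312] world [ 0.4251 -0.0074]
150 jig [0.4229 0.0456] world [0.4253 0.0071]
135 jig [0.4256 0.0614] world [0.4294 0.0226]
120 jig [0.4331 0.0773] world [0.4383 0.0377]
105 jig [0.4458 0.0914] world [0.4522 0.0506]
90 jig [0.4633 0.1017] world [0.4706 0.0593]
87 jig [0.4663 0.1032] world [0.4737 0.0605]
now [0.4597 0.0786 0.1711] [0.4507 0.1199] rpy [179.9    0.53 -95.08] t 13.5
shift [-0.0595 -0.0949 -0.1161]
```

View pics/t6c.png

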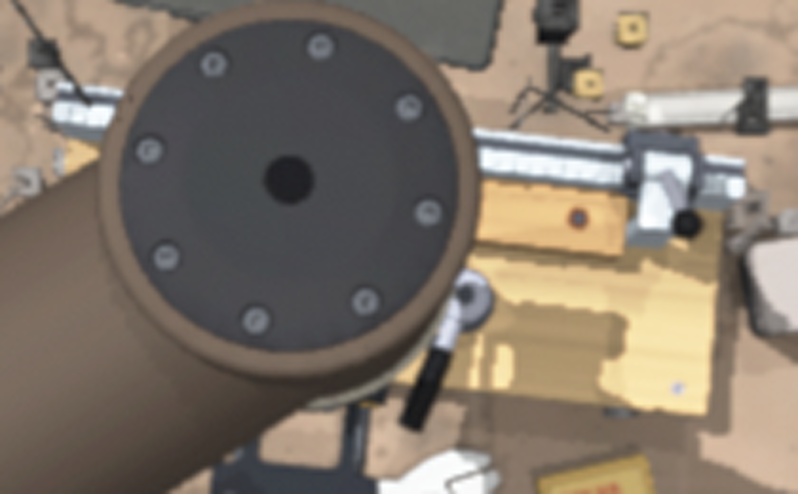

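The batten end meets the stop leaf at crop (625,235), flat along the fence, and the handle still points towards (415,420). Now the clamp.

```bash
python3 -m crank '[[[-0.014,-0.035,0],[0,0,0],-1],[[-0.014,-0.035,0],[0,0,0],-1],[[-0.012,-0.035,0],[0,0,0],-1],[[0,0,-0.04],[0,0,0],-1],[[0,0,-0.04],[0,0,0],-1],[[0,0,-0.034],[0,0,0],-1],[[0,0,0],[0,0,0],-1]]'
python3 - <<'E'
from jig import *
goto(.424,.0312,.057)
E
```

```text
clock: 14.2
tool_pos: [0.4191, -0.0275, 0.0531]
orientation: [179.4, 0.3, -95.3]
force: [0.1, -0.1, 0.2]
opening: 0.0002
gripper_force: 0.0
now [ 0.4191 -0.0275  0.0531] [0.4199 0.0106] rpy [179.43   0.3  -95.26] t 14.2
shift [0.006  0.0201 0.0039]
```

```bash
python3 -m crank '[[[0.003,0.01,0],[0,0,0],-1],[[0.003,0.01,0],[0,0,0],-1],[[0,0.007,0],[0,0,0],-1],[[0,0.007,0],[0,0,0],-1],[[0.002,0.008,0],[0,0,0],-1],[[0.002,0.008,0],[0,0,0],-1],[[0.004,0.0075,0],[0,0,0],-1],[[0.005,0.0075,0],[0,0,0],-1],[[0.007,0.0065,0],[0,0,0],-1],[[0.007,0.0065,0],[0,0,0],-1],[[0,0,0],[0,0,0],-1]]'
python3 - <<'E'
from jig import *
goto(.4633,.1017,.055)
E
```

```text
clock: 15.3
tool_pos: [0.4562, 0.0532, 0.0567]
orientation: [179.9, 0.5, -95.1]
force: [-1.1, 0.4, 0.2]
opening: 0.0005
gripper_force: 0.2
now [0.4562 0.0532 0.0567] [0.4495 0.0943] rpy [179.91   0.54 -95.15] t 15.3
shift [ 0.0144  0.0061 -0.0017]
```

```bash
python3 -m crank '[[[0.006,0.002,0],[0,0,0],-1],[[0.006,0.002,0],[0,0,0],-1],[[0.004,0.001,0],[0,0,0],-1],[[0,0,0],[0,0,0],-1]]'
python3 -m crank '[[[0.003,0,0],[0,0,0],-1],[[0.002,0,0],[0,0,0],-1],[[0,0,0],[0,0,0],-1]]'
python3 - <<'E'
from jig import *
goto(.4663,.1032,.055)
E
```

```text
clock: 15.7
tool_pos: [0.4716, 0.0571, 0.0567]
orientation: [179.9, 0.5, -95.2]
force: [-2.1, -1.7, -0.1]
opening: 0.0004
gripper_force: 1.0
clock: 16.0
tool_pos: [0.4764, 0.0573, 0.0568]
orientation: [179.9, 0.5, -95.2]
force: [-3.9, -0.2, -1.9]
opening: 0.0004
gripper_force: 1.4
now [0.4764 0.0573 0.0568] [0.4692 0.1003] rpy [179.91   0.55 -95.19] t 16.0
shift [-0.0026  0.0032 -0.0018]
```

Push on in 2 mm steps until the end stop shows as a rise in force.

```bash
python3 -m crank '[[[0.002,0,0],[0,0,0],-1],[[0.002,0,0],[0,0,0],-1],[[0,0,0],[0,0,0],-1]]'
python3 -m crank '[[[0.002,0,0],[0,0,0],-1],[[0.001,0,0],[0,0,0],-1],[[0,0,0],[0,0,0],-1]]'
```

```text
clock: 16.3
tool_pos: [0.4803, 0.0574, 0.0568]
orientation: [179.9, 0.5, -95.2]
force: [-4.2, 1.0, -1.6]
opening: 0.0001
gripper_force: 1.9
clock: 16.6
tool_pos: [0.4812, 0.0572, 0.0566]
orientation: [179.7, 0.5, -95.2]
force: [-13.4, 4.5, 4.3]
opening: 0.0006
gripper_force: 6.8
```

```bash
python3 -m crank '[[[0.0015,0,0],[0,0,0],-1],[[0,0,0],[0,0,0],-1]]'
python3 -m crank '[[[-0.015,0,0],[0,0,0],-1],[[-0.01,0,0.03],[0,0,0],-1],[[0,0,0.045],[0,0,0],-1],[[0,0,0.045],[0,0,0],-1],[[-0.01,0.04,0.03],[0,0,0],-1],[[-0.01,0.045,0],[0,0,0],-1],[[-0.01,0.045,0],[0,0,0],-1],[[0,0.045,0],[0,0,0],-1],[[0,0.045,0],[0,0,0],-1],[[0,0,0],[0,0,0],-1]]'
python3 - <<'E'
from jig import *
p,d,mm=snap('top','t7.png'); cv2.imwrite('pics/t7c.png',cv2.resize(p[145:275,180:390],None,fx=3.8,fy=3.8,interpolation=cv2.INTER_CUBIC))
goto(.48,-.0715,.164)
E
```

```text
clock: 16.8
tool_pos: [0.4814, 0.0571, 0.0565]
orientation: [179.6, 0.5, -95.2]
force: [-19.0, 8.1, 9.9]
opening: 0.0006
gripper_force: 9.9
clock: 17.8
tool_pos: [0.4314, 0.2821, 0.2073]
orientation: [-179.9, 0.7, -94.9]
force: [-1.1, -0.6, 0.5]
opening: 0.0001
gripper_force: 0.0
now [0.4308 0.2798 0.2069] [0.4037 0.3177] rpy [-179.96    0.66  -94.98] t 17.85
shift [ 0.0407 -0.3945 -0.0429]
```

View pics/t7c.png

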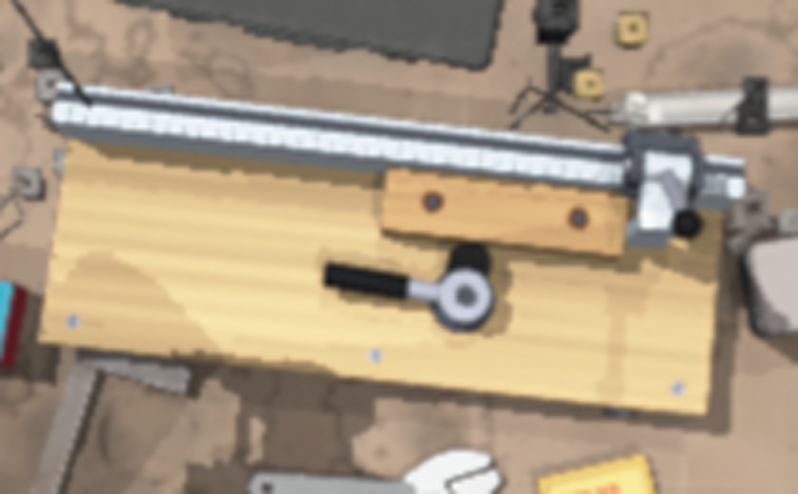

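The lever lies along the fence direction (shut), the nose is on the batten, and the batten end is still at the stop. Next I flip the stop up.

```bash
python3 -m crank '[[[0.0045,-0.0438,0],[0,0,0],-1],[[0.0045,-0.0438,0],[0,0,0],-1],[[0.0045,-0.0438,0],[0,0,0],-1],[[0.0045,-0.0438,0],[0,0,0],-1],[[0.0045,-0.0438,0],[0,0,0],-1],[[0.0045,-0.0438,0],[0,0,0],-1],[[0.0045,-0.0438,0],[0,0,0],-1],[[0.0045,-0.0438,0],[0,0,0],-1],[[0.0045,-0.0438,0],[0,0,0],-1],[[0,0,-0.037],[0,0,0],-1],[[0,0,0],[0,0,0],-1],[[0,0,0],[0,0,0],-1]]'
python3 - <<'E'
from jig import *
goto(.580,-.0715,.169)
E
```

```text
clock: 19.05
tool_pos: [0.4702, -0.1183, 0.1699]
orientation: [179.9, 0.5, -95.2]
force: [-0.1, 0.9, 0.1]
opening: 0.0001
gripper_force: 0.0
now [ 0.4702 -0.1183  0.1699] [ 0.479  -0.0752] rpy [179.89   0.5  -95.2 ] t 19.05
shift [ 0.1009 -0.0055 -0.0009]
```

```bash
python3 -m crank '[[[0.01,0.0027,0],[0,0,0],-1],[[0.01,-0.0009,0],[0,0,0],-1],[[0.01,-0.0009,0],[0,0,0],-1],[[0.01,-0.0009,0],[0,0,0],-1],[[0.01,-0.0009,0.001],[0,0,0],-1],[[0.01,-0.0009,0.001],[0,0,0],-1],[[0.01,-0.0009,0],[0,0,0],-1],[[0.01,-0.0009,-0.001],[0,0,0],-1],[[0.008,-0.0007,-0.001],[0,0,0],-1],[[0.005,-0.0005,0],[0,0,0],-1],[[0,0,0],[0,0,0],-1]]'
python3 -m crank '[[[0.003,-0.0003,0],[0,0,0],-1],[[0.003,-0.0003,0],[0,0,0],-1],[[0,0,0],[0,0,0],-1]]'
python3 - <<'E'
from jig import *
goto(.580,-.0715,.169)
E
```

```text
clock: 20.15
tool_pos: [0.5638, -0.1225, 0.1687]
orientation: [179.9, 0.5, -95.2]
force: [0.6, -0.1, 0.2]
opening: 0.0001
gripper_force: 0.0
clock: 20.45
tool_pos: [0.5695, -0.1231, 0.1693]
orientation: [179.9, 0.5, -95.2]
force: [-0.3, 0.4, -0.0]
opening: 0.0008
gripper_force: 0.3
now [ 0.5695 -0.1231  0.1693] [ 0.5783 -0.071 ] rpy [179.91   0.54 -95.17] t 20.45
shift [ 0.0016 -0.0007 -0.0003]
```

```bash
python3 -m crank '[[[0.003,-0.0003,0],[0,0,0],-1],[[0.002,-0.0002,0],[0,0,0],-1],[[0,0,0],[0,0,0],-1]]'
python3 -m crank '[[[0.002,-0.0002,0],[0,0,0],-1],[[0.002,-0.0002,0],[0,0,0],-1],[[0,0,0],[0,0,0],-1]]'
```

```text
clock: 20.75
tool_pos: [0.5748, -0.1236, 0.1694]
orientation: [179.9, 0.5, -95.2]
force: [-2.0, 0.2, -0.6]
opening: 0.0005
gripper_force: 0.4
clock: 21.05
tool_pos: [0.5787, -0.124, 0.1693]
orientation: [179.9, 0.5, -95.2]
force: [-1.0, -0.4, 0.3]
opening: 0.0001
gripper_force: 0.4
```

```bash
python3 -m crank '[[[0.002,-0.0002,0],[0,0,0],-1],[[0.002,-0.0002,0],[0,0,0],-1],[[0,0,0],[0,0,0],-1]]'
python3 -m crank '[[[0.002,-0.0002,0],[0,0,0],-1],[[0.001,-0.0001,0],[0,0,0],-1],[[0,0,0],[0,0,0],-1]]'
```

```text
clock: 21.35
tool_pos: [0.5804, -0.1243, 0.1689]
orientation: [179.7, 0.5, -95.2]
force: [-8.5, 2.3, 4.7]
opening: 0.0004
gripper_force: 4.8
clock: 21.65
tool_pos: [0.5809, -0.1245, 0.1686]
orientation: [179.4, 0.5, -95.2]
force: [-16.5, 5.1, 9.2]
opening: 0.0005
gripper_force: 9.5
```

End stop reached. I'll back off, rise and check.

```bash
python3 -m crank '[[[-0.012,0.001,0.002],[0,0,0],-1],[[-0.01,0.001,0.03],[0,0,0],-1],[[0,0,0.045],[0,0,0],-1],[[-0.02,0.045,0.04],[0,0,0],-1],[[-0.02,0.045,0],[0,0,0],-1],[[-0.02,0.045,0],[0,0,0],-1],[[-0.02,0.045,0],[0,0,0],-1],[[-0.02,0.045,0],[0,0,0],-1],[[-0.01,0.045,0],[0,0,0],-1],[[0,0.045,0],[0,0,0],-1],[[0,0.045,0],[0,0,0],-1],[[0,0.045,0],[0,0,0],-1]]'
python3 -m crank '[[[0,0,0],[0,0,0],-1],[[0,0,0],[0,0,0],-1]]'
python3 - <<'E'
from jig import *
p,d,mm=snap('top','t8.png'); cv2.imwrite('pics/t8c.png',cv2.resize(p[145:295,180:410],None,fx=3.4,fy=3.4,interpolation=cv2.INTER_CUBIC))
E
```

```text
clock: 22.85
tool_pos: [0.4576, 0.2752, 0.2789]
orientation: [-180.0, 0.7, -95.1]
force: [0.2, 0.3, 0.1]
opening: 0.0004
gripper_force: 0.0
clock: 23.05
tool_pos: [0.4576, 0.2739, 0.2777]
orientation: [179.9, 0.6, -95.1]
force: [-0.1, -0.3, 0.9]
opening: 0.0002
gripper_force: 0.0
```

View pics/t8c.png

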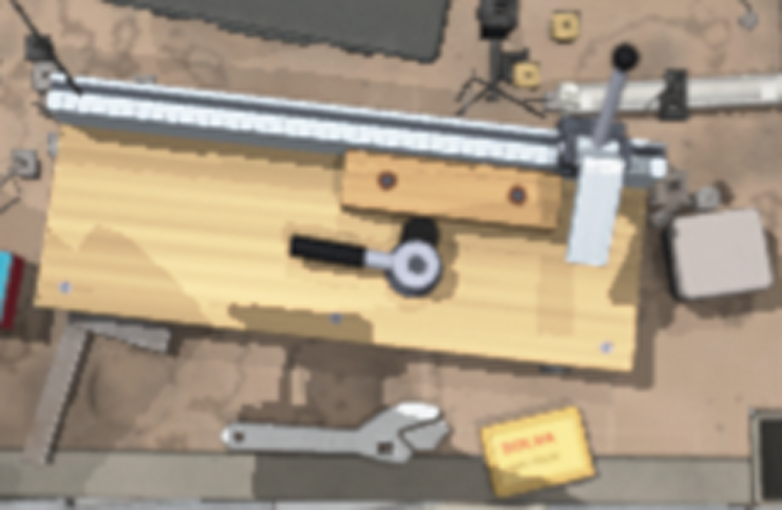

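The stop is right up (ball at (625,57)), the lever is shut, the batten end is unchanged and the bystanders are undisturbed. I'll hand it in.

```bash
python3 -c "
from plant import close_job
print(close_job())"
```

```text
the job is handed in; nothing more can be done
None
```

The batten is gauged against the stop, clamped flat on the fence with the lever fully shut, and the stop is right up again. The last top view showed the batten and the bystanders in view undisturbed, and the job was handed in at about 23 s on the clock.

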